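# Free the jammed crate lid and pack the spice tins

## Task

The lid of the slatted spice crate has dropped into the crate askew and two of its corners are jammed between the side slats: turn it square with the crate and level while it is still down between the crate's sides, so that the corners come free, then lift it straight out and leave it lying level, balanced on the middle of the upturned steel bowl, to dry. Then pack every spice tin standing on the table into the crate's large compartment, upright on its floor, and leave the other kitchen things where they stand.

Things in the scene. Friction and masses are not known exactly. Their poses are not given: they have to be found in the camera images.
- crate: Fixed wooden slatted crate, on the left or the right of the table; outside 280 (x) x 210 (y) x 112 mm high, inside 260 x 190. Origin: centre of its underside; x along its length, away from the robot, z up. Slats 10 mm thick: on the -y side at z = 47-68 and 90-112 mm, on the +y side at 20-45 and 82-112, open gaps between, 16 mm posts at the corners. End walls solid, 80 mm high.
- crate_large (a point): Centre of the floor of the crate's large compartment, which is for the tins: 211 mm (x) by 190 mm (y), at x = -24.5 mm, z = 8 mm in the crate's frame, same axes; side walls 112 mm and end wall 80 mm above the table.
- partition (a point): Middle of the top edge of the crate's cross partition, 8 mm thick, at x = 85 mm, z = 61 mm in the crate's frame. Beyond it (+x) is a narrow compartment that stays empty.
- lid: Loose wooden lid: a board 230 (x) x 170 (y) x 10 mm, about 0.3 kg. Origin: centre of its underside, z up. Starts in the crate turned 0.22 rad counter-clockwise from square and sloping 0.25 rad: near end (-x) on the floor, far end on the partition, (-x,-y) corner in the lower gap of the -y side, (+x,+y) corner in the upper gap of the +y side.
- lid_handle (a point): Centre of the lid's handle, 30 mm above the lid's underside, in the middle: a solid rail on top of the board, 80 mm long (lid's x), 16 mm wide (y), from 10 to 44 mm above the underside. The lid's centre of mass lies below it. Same axes. Square and level, the lid has 10 mm free at each side of the crate and 15 mm at each end.
- bowl: Fixed round-bottomed steel mixing bowl, upside down: a dome 206 mm across at the table and 72 mm high, spherical with 110 mm radius. Origin: centre of its rim at the table, z up. Stands across the table from the crate.
- bowl_top (a point): Topmost point of the upturned bowl, 72 mm above the table; a board set on it rocks on the dome: 10 mm off-centre makes it lean by about 0.1 rad.
- tin_a: Round spice tin, 50 mm across, 62 mm high. It starts upright on the table, among the others and a small white ramekin; 120 g, it may be absent. Origin: centre of its underside, z up.
- tin_b: Round spice tin, 50 mm across, 62 mm high. It starts upright on the table, among the others and a small white ramekin; 120 g, it may be absent. Origin: centre of its underside, z up.
- tin_c: Round spice tin, 50 mm across, 62 mm high. It starts upright on the table, among the others and a small white ramekin; 120 g, it may be absent. Origin: centre of its underside, z up.
- tin_d: Square spice tin, 46 x 46 mm, 62 mm high, x and y across its flats. It starts upright on the table, among the others and a small white ramekin; 120 g, it may be absent. Origin: centre of its underside, z up.
- tin_e: Square spice tin, 46 x 46 mm, 62 mm high, x and y across its flats. It starts upright on the table, among the others and a small white ramekin; 120 g, it may be absent. Origin: centre of its underside, z up.
- ramekin: White ramekin, 56 mm across, 34 mm high, among the tins; to be left alone. Origin: centre of its underside.
- grinder: Wooden pepper grinder, 48 mm across, 130 mm high, behind the tins; leave alone.
- mug: Blue mug, 84 mm across, 90 mm high, at the back left; leave alone.
- oil: Green oil bottle, 72 mm across, 240 mm high, at the back; leave alone.
- spoon: Wooden spoon, 220 mm long, lying across in front of the robot; leave alone.
- jar: Glass jar, 72 mm across, 100 mm high, at the back right; leave alone.
There are look-alikes about, which are no part of the job. What is shaped like the tin_b but turquoise is not meant.

How it is judged:
On the way, in this order (a step that is already met when the one before it is completed fails the run):
1. the lid is square with the crate and level while its board is still down inside, below the rim of the crate's long sides (angle between the x axis of lid and the x axis of crate, either way round below 0.1 rad and angle between lid's own z axis and vertical below 0.1 rad and z of lid in the frame of crate below 0.102 m and x of lid in the frame of crate between -0.03 and 0.03 m and y of lid in the frame of crate between -0.02 and 0.02 m), for 0.2 s.
2. the lid lies balanced on top of the upturned bowl, let go (horizontal distance between lid and bowl_top below 0.03 m and angle between lid's own z axis and vertical below 0.2 rad and z of lid in the frame of bowl_top between -0.008 and 0.012 m and contact force between lid and bowl above 0.5 N and contact force between the fingers and lid below 0.05 N and angular speed of lid below 0.5 rad/s), for 0.5 s.
At the end, for the whole second after the job is handed in: The lid lies let go and at rest on the bowl's dome alone, its centre within 30 mm of the bowl's top point and within 0.20 rad of level, and every spice tin present stands upright (within 0.15 rad) on the floor of the crate's large compartment (all of step 2 and x of tin_a in the frame of crate between -0.13 and 0.081 m and y of tin_a in the frame of crate between -0.095 and 0.095 m and z of each of tin_a, tin_b, tin_c, tin_d, tin_e in the frame of crate below 0.016 m and angle between each of tin_a, tin_b, tin_c, tin_d, tin_e's own z axis and vertical below 0.15 rad and x of tin_b in the frame of crate between -0.13 and 0.081 m and y of tin_b in the frame of crate between -0.095 and 0.095 m and x of tin_c in the frame of crate between -0.13 and 0.081 m and y of tin_c in the frame of crate between -0.095 and 0.095 m and x of tin_d in the frame of crate between -0.13 and 0.081 m and y of tin_d in the frame of crate between -0.095 and 0.095 m and x of tin_e in the frame of crate between -0.13 and 0.081 m and y of tin_e in the frame of crate between -0.095 and 0.095 m); the robot touches nothing.
It fails at once if the ramekin among the tins is shoved more than 60 mm or knocked over (distance of ramekin from where it was at the start of the episode above 0.06 m or angle between ramekin's own z axis and vertical above 0.6 rad).
It fails at once if the grinder, mug, oil bottle, spoon or jar is shoved more than 50 mm (distance of any of grinder, mug, oil, spoon, jar from where it was at the start of the episode above 0.05 m).
It fails at once if the grinder, mug, oil bottle or jar is knocked over (angle between any of grinder, mug, oil, jar's own z axis and vertical above 0.6 rad).
Of tin_a, tin_b, tin_c, tin_d, tin_e only 4 to 5 are there at a start; the rules pass over those that are not, and their reading is None.
At some moment in a run one of tin_a, tin_b, tin_c, tin_d, tin_e may be knocked a few centimetres aside while the robot is not near it.
It also fails if it takes over 210 s, if anything falls off the work surface, if the arm or the gripper's body presses on something with over 40 N, if the wrist force passes 120 N, or if a joint passes its speed limit or range.

## Robot

A 6-joint arm with a two-finger parallel gripper is mounted at the origin on the work surface. World frame = base frame: x ahead of the robot, y to its left, z up, the work surface at z = 0. Lengths are in m, angles in rad, forces in N, time in s.
With the tool pointing down it reaches from about 0.25 to 0.775 m from the base axis. Payload 4 kg.
Tool frame: the origin (TCP) lies midway between the tips of the shut fingers; the grasp point (between the pads) lies 19 mm behind it; z points along the fingers, y is the direction in which the jaws open and shut (so a half turn about z gives the same grasp; the last joint's range is limited). The gripper opens to 94 mm and grips with 3 to 60 N. Pads are 16 mm wide; open, the fingers measure 119 mm over their backs; the gripper's body (75 mm by 177 mm) begins 78 mm behind the grasp point.
Start: joints at [-1.343, 0.087, 1.371, -0, 1.684, -0.103], TCP at [0.179, -0.52, 0.206] pointing down, gripper open.
Joint ranges: [-3.1, 3.1], [-0.76, 2.03], [0.27, 2.55], [-1.08, 4.22], [0.17, 2.65], [-2.57, 2.57]. Speed limits (rad/s): [2.79, 2.79, 3.14, 3.14, 3.14, 3.14].

## Interface

Orientations are given as [roll, pitch, yaw] about the fixed x, y, z axes, in that order (R = Rz(yaw) Ry(pitch) Rx(roll)).
In Python, from bench import robot, cams gives the robot as it stands.
- The arm moves only by the tool step_arm, never from a script. Its argument "plan" is a list that holds one entry, the list of rows, each a list of 5 numbers: the shift along the world's x, y, z in mm, then the turn about the world's z in rad, then the opening in per cent of the stroke, from 0 (shut) to 100 (fully open). In form: [[[tx, ty, tz, turn, fingers], ...]]. A call has 1 to 8 rows; each row is the pose to reach, as a shift and turn from the pose commanded when the call began; what a row does not reach only later rows make up. A row lasts 1/12 s, in which the tool goes at most 41.7 mm and 7.16 degrees, less where a joint would pass 70% of its speed; a pose out of reach is approached as far as the arm can. A call with a gripper value outside its range is refused whole. The fingers move at their own pace and stop on an object; the grip force is fixed at half the most. Time passes only in rows, so rows that repeat a pose let the fingers close. It gives the time, the measured TCP pose, the force and the opening at its end, in the units of the state.
- robot.get_obs(): the state, without advancing time (a new reading comes with each control period).
- cams.snapshot(name): name is "scene" or "top" or "wrist"; returns a dict with "frame" (480x640x3 uint8, red, green, blue), "camera_matrix" (3x3 intrinsics, pixels), "k1" (the pictures are not rectified: a ray, as slopes to the right and down, at radius r is drawn at 1 + k1 r^2 times it, then the intrinsics apply), "origin" and "attitude" of the camera in the world; the wrist camera has in their place "T_tool_cam" (4x4, takes a point from camera to tool coordinates, whose origin is the TCP and whose axes are the flange's). Camera axes: x right, y down, z forward; pixel columns grow to the right and rows downward; lengths in m; the calibration is good to about 2 mm. A picture is of the moment at which its call begins: read the wrist's pose just before it. There is no depth.
- robot.close_job(): hands the job in, once; it reports no verdict.
The state is a dict: "time": time; "joint_positions": joint angles; "qvel": joint speeds; "joint_torque": joint torques, N m; "tool_pos": TCP position; "ee_rot": TCP orientation; "wrist_force": force on the tool from outside, world axes, zero at the start; "wrist_torque": the same for the moment, N m; "width": finger opening in m.
Only numpy, scipy, OpenCV 4.12 (cv2) and the standard library are available. Lean on these libraries where they do the work, as an engineer would, in place of code of your own. Each camera call takes 0.05 s, during which the arm holds its last target. There are 200 camera calls.

## Working session

There is one attempt and no reset: what is moved stays moved. The work goes in short steps, Python scripts to look and compute and a tool call to move; the robot and the scene stay as the last step left them, time stands still between calls to the robot, and variables do not carry over. Pictures are saved under pics/ and viewed, about 12 in all and at most 16, crops included, and the job is handed in when it is done.

Besides the shell and the picture viewer there is one more tool, called after "Request:" by a JSON object that holds its "name" and its "arguments". step_arm: Moves the arm, as the interface text tells. Its arguments: {"type":"object","properties":{"plan":{"type":"array"}},"required":["plan"]}

```bash
ls; mkdir -p pics
cat > h.py <<'E'
import numpy as np,cv2
from bench import robot,cams
def snap(n,f=None):
    o=robot.get_obs(); s=cams.snapshot(n); s['obs']=o
    if f: cv2.imwrite('pics/'+f,s['frame'][:,:,::-1])
    return s
E
python3 - <<'E'
from h import *
for n in('scene','top'):
    s=snap(n,n+'0.png'); print({k:v for k,v in s.items() if k!='frame'})
s=snap('wrist','w0.png');print(s['T_tool_cam'],s['camera_matrix'],s['k1'])
E
```

```text
pics
{'camera_matrix': array([[528.2089933 ,   0.        , 319.95881409],
       [  0.        , 528.2089933 , 234.73360421],
       [  0.        ,   0.        ,   1.        ]]), 'k1': -0.15375637106957987, 'origin': array([ 1.25702067, -0.08862779,  0.76919063]), 'attitude': array([-2.37136702, -0.01563492,  1.4627952 ]), 'obs': {'time': 0.0, 'joint_positions': array([-1.34307192e+00,  8.79296074e-02,  1.37219864e+00, -1.31438317e-05,
        1.68358992e+00, -1.03119317e-01]), 'qvel': array([ 0.00026301,  0.00044242,  0.00097118, -0.00048704,  0.00172291,
        0.00035513]), 'joint_torque': array([-2.35083762e-04, -3.40183675e+01, -3.02428687e+01,  7.17665185e-02,
        3.31965520e-02, -1.86435614e-04]), 'tool_pos': array([ 0.17852371, -0.51966081,  0.20434626]), 'ee_rot': array([-3.13947708e+00, -2.05799912e-04,  3.30842037e-01]), 'wrist_force': array([ 0.52995764, -0.49621077, -0.37101685]), 'wrist_torque': array([ 0.01371276, -0.03181524,  0.02155491]), 'width': 0.09387453574264404}}
{'camera_matrix': array([[479.56265919,   0.        , 320.40085901],
       [  0.        , 479
[... 644 characters left out ...]
ol_pos': array([ 0.17849647, -0.51966619,  0.20433113]), 'ee_rot': array([-3.13944435e+00, -1.99257210e-04,  3.30795658e-01]), 'wrist_force': array([ 0.00709999, -0.35264247, -0.26333523]), 'wrist_torque': array([ 0.00255702, -0.00720221,  0.01076164]), 'width': 0.09404982484646823}}
[[ 6.79569349e-04 -9.71587998e-01 -2.36677628e-01  6.85015866e-02]
 [ 9.99999410e-01  8.60720911e-04 -6.62070004e-04  3.74420331e-04]
 [ 8.46972654e-04 -2.36677039e-01  9.71588010e-01 -1.78821272e-01]
 [ 0.00000000e+00  0.00000000e+00  0.00000000e+00  1.00000000e+00]] [[390.02256463   0.         323.16252263]
 [  0.         390.02256463 239.08967126]
 [  0.           0.           1.        ]] -0.0710567791450849
```

View pics/top0.png

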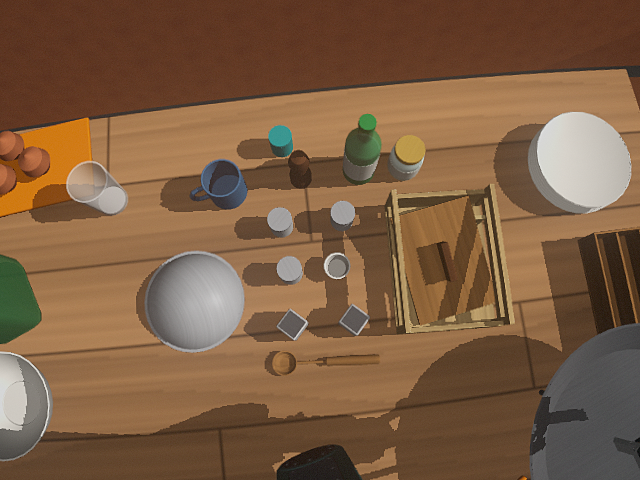

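View pics/scene0.png

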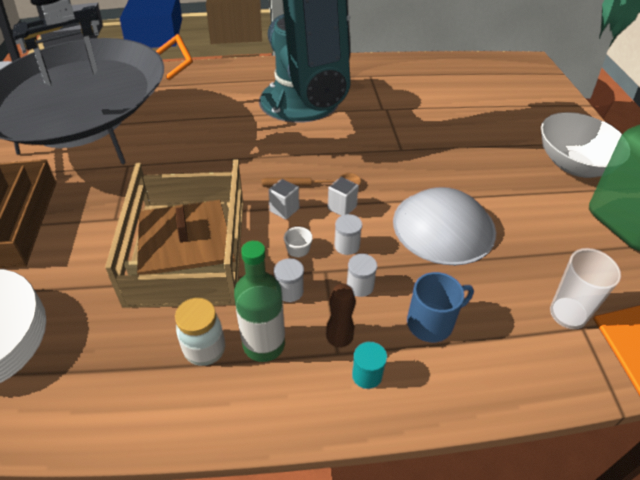

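Top view: the crate is on the right at (448,258), with the lid handle at (446,262) and the bowl at (195,300). The round grey tins are at (280,222), (343,215) and (289,270), the square ones at (292,324) and (353,320), and the ramekin at (336,265). The turquoise look-alike at (281,140) is excluded, so all 5 tins are present.

```bash
cat >> h.py <<'E'
from scipy.spatial.transform import Rotation as Ro
def cam(s):
    if 'T_tool_cam' in s:
        o=s['obs'];T=np.eye(4);T[:3,:3]=Ro.from_euler('xyz',o['ee_rot']).as_matrix();T[:3,3]=o['tool_pos'];T=T@s['T_tool_cam']
        return T[:3,:3],T[:3,3]
    return Ro.from_euler('xyz',s['attitude']).as_matrix(),np.array(s['origin'])
def proj(s,P):
    R,o=cam(s);p=(np.atleast_2d(P)-o)@R;q=p[:,:2]/p[:,2:];q=q*(1+s['k1']*(q**2).sum(1,keepdims=True))
    K=s['camera_matrix'];return q*K[0,0]+K[:2,2]
def ray(s,px):
    K=s['camera_matrix'];d=(np.atleast_2d(px)-K[:2,2])/K[0,0];u=d.copy()
    for _ in range(20):u=d/(1+s['k1']*(u**2).sum(1,keepdims=True))
    R,o=cam(s);return np.c_[u,np.ones(len(u))]@R.T,o
def onz(s,px,z):
    d,o=ray(s,px);return o+d*((z-o[2])/d[:,2:])
def crop(s,x,y,w,h,k,f):
    c=s['frame'][y:y+h,x:x+w,::-1];cv2.imwrite('pics/'+f,cv2.resize(c,None,fx=k,fy=k,interpolation=cv2.INTER_CUBIC))
E
python3 - <<'E'
from h import *
np.set_printoptions(precision=4,suppress=True)
t=snap('top');c=snap('scene')
print('tcp/base px',proj(t,[[.179,-.52,.206],[0,0,0]]),proj(c,[[.179,-.52,.206],[0,0,0]]))
for n,p in dict(rA=(280,215),rB=(343,209),rC=(289,264),sD=(292,320),sE=(354,316),turq=(281,131)).items(): print(n,onz(t,p,.062))
print('ram',onz(t,(336,262),.034))
print('crate corners',onz(t,[(388,193),(494,186),(511,325),(400,333)],.112))
crop(t,370,170,160,180,4,'c1.png') if 0 else crop(t,375,175,150,170,3.5,'c1.png')
crop(t,250,190,140,160,3.7,'c2.png')
E
```

```text
tcp/base px [[638.8824 426.5374]
 [345.9898 541.2393]] [[ 70.9199  77.4743]
 [298.2212  99.7702]]
rA [[0.6624 0.0588 0.062 ]]
rB [[ 0.6603 -0.0715  0.062 ]]
rC [[0.5586 0.0504 0.062 ]]
sD [[0.447  0.0558 0.062 ]]
sE [[ 0.4409 -0.066   0.062 ]]
turq [[0.8502 0.0394 0.062 ]]
ram [[ 0.5568 -0.0452  0.034 ]]
crate corners [[ 0.6685 -0.1601  0.112 ]
 [ 0.6596 -0.376   0.112 ]
 [ 0.3844 -0.3555  0.112 ]
 [ 0.3968 -0.1432  0.112 ]]
```

View pics/c1.png

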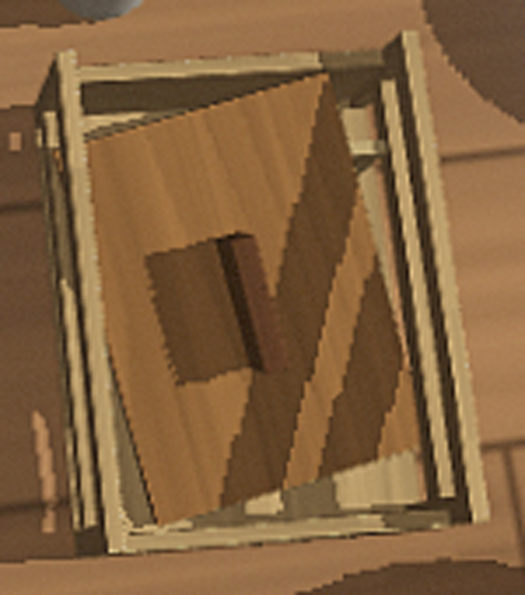

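View pics/c2.png

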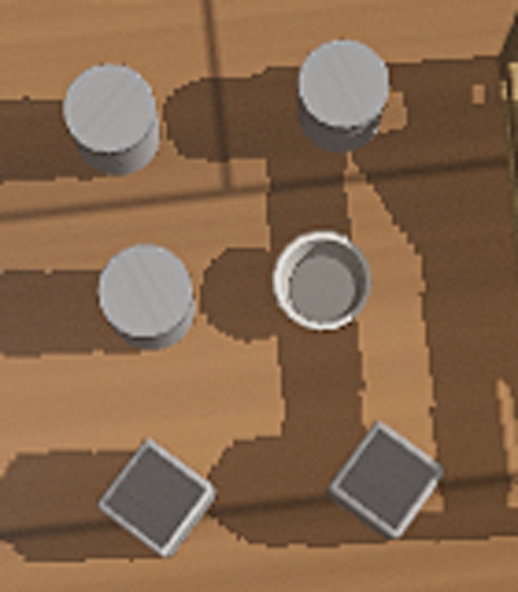

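Run:
```python
from h import *
np.set_printoptions(precision=4,suppress=True)
t=snap('top');c=snap('scene')
f=lambda p:np.array(p)/3.5+[375,175]
C=onz(t,f([(56,54),(417,33),(489,519),(108,552)]),.112);print(C,C.mean(0))
for a,b in((0,3),(1,2)): d=C[a]-C[b];print('yaw',np.arctan2(d[1],d[0]),np.linalg.norm(d))
for a,b in((0,1),(3,2)): d=C[a]-C[b];print('yawy',np.arctan2(-d[0],d[1]),np.linalg.norm(d))
# bowl: fit circle of silhouette
g=cv2.cvtColor(t['frame'],cv2.COLOR_RGB2HSV)
m=((g[...,1]<40)&(g[...,2]>70)).astype(np.uint8);m[:, :140]=0;m[:,250:]=0;m[:245]=0;m[360:]=0
cs,_=cv2.findContours(m,cv2.RETR_EXTERNAL,cv2.CHAIN_APPROX_NONE);k=max(cs,key=cv2.contourArea);print('bowl',cv2.fitEllipse(cv2.convexHull(k)),cv2.boundingRect(k))
W=onz(t,cv2.convexHull(k)[:,0].astype(float),0.);A=np.c_[2*W[:,:2],np.ones(len(W))];x=np.linalg.lstsq(A,(W[:,:2]**2).sum(1),rcond=None)[0];print('bowl z0 fit',x[:2],np.sqrt(x[2]+x[:2]@x[:2]), np.abs(np.linalg.norm(W[:,:2]-x[:2],axis=1)-np.sqrt(x[2]+x[:2]@x[:2])).max())
```

```text
[[ 0.6731 -0.1669  0.112 ]
 [ 0.6629 -0.377   0.112 ]
 [ 0.3866 -0.3634  0.112 ]
 [ 0.396  -0.1542  0.112 ]] [ 0.5296 -0.2653  0.112 ]
yaw -0.04583279109316553 0.2773474343298545
yaw -0.049049680093518504 0.27666316322228357
yawy -0.04846037204656334 0.21034993438367852
yawy -0.0451978619956898 0.20945925730561551
bowl ((194.12457275390625, 301.20819091796875), (97.95231628417969, 102.4453353881836), 31.434675216674805) (145, 251, 99, 102)
bowl z0 fit [0.5147 0.2636] 0.10766302678767913 0.000874822394810626
```

Request:
{"name": "step_arm", "arguments": {"plan": [[[40,40,40,-0.1,100],[80,80,80,-0.2,100],[120,110,100,-0.2,100],[155,140,100,-0.2,100],[190,170,100,-0.2,100],[225,200,100,-0.2,100],[255,230,100,-0.2,100],[280,255,100,-0.2,100]]]}}

```text
time: 1.02
tool_pos: [0.4097, -0.3108, 0.3031]
ee_rot: [3.14, -0.001, 0.13]
wrist_force: [0.6, -1.1, 0.8]
width: 0.0942
```

Run:
```python
from h import *
s=snap('wrist','w1.png'); print(s['obs']['tool_pos'],s['obs']['ee_rot'])
```

```text
[ 0.4097201  -0.31079235  0.30312762] [ 3.14024740e+00 -9.61014265e-04  1.30482128e-01]
```

View pics/w1.png

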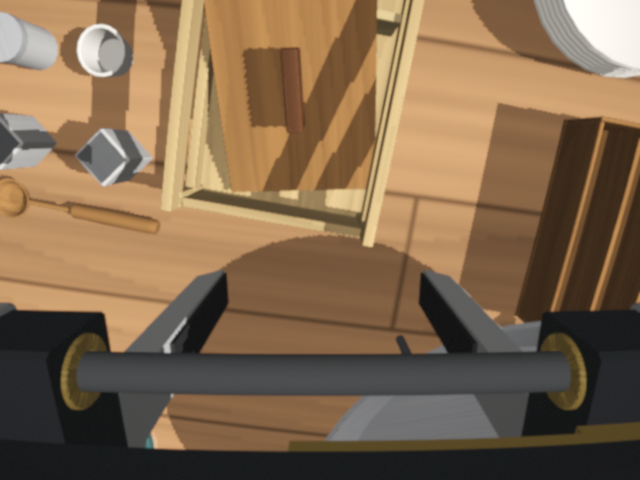

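Run:
```python
from h import *
s=snap('wrist')
a=onz(s,(294,132),.069)[0];b=onz(s,(290.5,48),.089)[0];d=b-a
print(a,b,np.linalg.norm(d),np.arctan2(d[1],d[0]),(a+b)/2)
def f(p,z): return onz(s,p,z)[0]
# lid near corners at z~.018 top surface
print(f((230,192),.018),f((369,189),.018))
t=snap('top')
def g(p): return np.array(p)/3.5+[375,175]
a=onz(t,g((272,371)),.069)[0];b=onz(t,g((235,234)),.089)[0];d=b-a;print('top',a,b,np.arctan2(d[1],d[0]),(a+b)/2)
```

```text
[ 0.49238375 -0.26310064  0.069     ] [ 0.5685227  -0.25150088  0.089     ] 0.0795719425160193 0.15118728436980766 [ 0.53045322 -0.25730076  0.079     ]
[ 0.414098   -0.19171614  0.018     ] [ 0.44087956 -0.35561274  0.018     ]
top [ 0.48538135 -0.27016634  0.069     ] [ 0.56294275 -0.25676149  0.089     ] 0.17113821569574383 [ 0.52416205 -0.26346392  0.079     ]
```

Run:
```python
from h import *
s=snap('wrist')
print(onz(s,[(163,209),(373,246)],.112))
t=snap('top'); P=[[.4924,-.2631,.069],[.5685,-.2515,.089]]
print((proj(t,P)-[375,175])*3.5)
crop(s,150,0,280,260,2.3,'w1c.png')
```

```text
[[ 0.39752907 -0.1553113   0.112     ]
 [ 0.3888454  -0.36250096  0.112     ]]
[[257.92083557 360.35289824]
 [224.3317571  225.54571931]]
```

View pics/w1c.png

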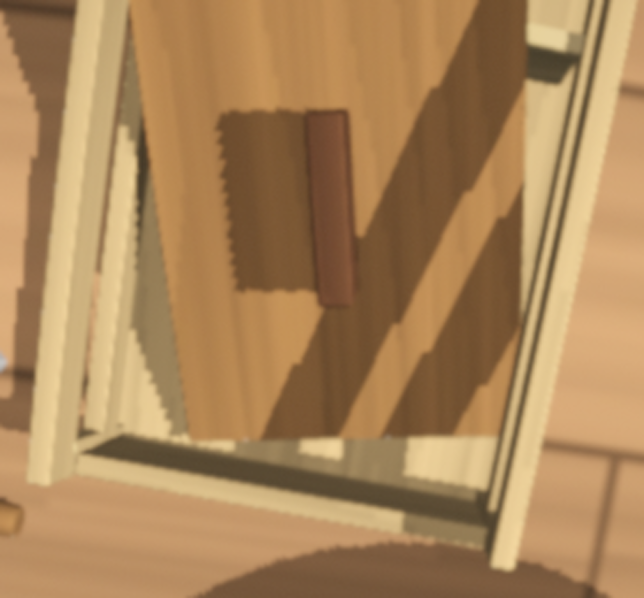

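Request:
{"name": "step_arm", "arguments": {"plan": [[[40,18,-20,0.03,100],[80,36,-50,0.03,100],[118,52,-80,0.03,100],[118,52,-110,0.03,100],[118,52,-140,0.03,100],[118,52,-165,0.03,100],[118,52,-165,0.03,100]]]}}

```text
time: 1.85
tool_pos: [0.5218, -0.2594, 0.129]
ee_rot: [-3.132, 0.012, 0.159]
wrist_force: [-0.6, -0.5, -1.0]
width: 0.0939
```

Request:
{"name": "step_arm", "arguments": {"plan": [[[0,0,0,0,100],[0,0,0,0,100],[0,0,0,0,100]]]}}

```text
time: 2.1
tool_pos: [0.5274, -0.2621, 0.1408]
ee_rot: [3.138, -0.004, 0.159]
wrist_force: [0.6, -1.2, -0.1]
width: 0.0939
```

Run:
```python
from h import *
s=snap('wrist','w2.png'); print(s['obs']['tool_pos'],s['obs']['ee_rot'])
p=s['obs']['tool_pos']
print(proj(s,[p,p-[0,0,.06]]))
```

```text
[ 0.52735342 -0.26212051  0.14082669] [ 3.13757831 -0.00435509  0.15906211]
[[322.69246433 288.84770572]
 [322.50159275 255.27913525]]
```

View pics/w2.png

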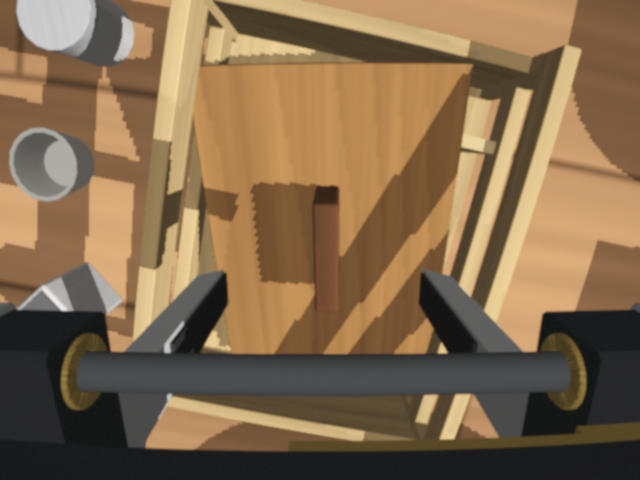

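Run:
```python
from h import *
s=snap('wrist')
a=onz(s,(327,311),.069)[0];b=onz(s,(327,204),.089)[0];d=b-a
print(a,b,np.linalg.norm(d),np.arctan2(d[1],d[0]),(a+b)/2,onz(s,[(200,67),(472,65)],.075))
```

```text
[ 0.48499287 -0.27189707  0.069     ] [ 0.56152047 -0.25909129  0.089     ] 0.08012778374022815 0.1657993361251012 [ 0.52325667 -0.26549418  0.079     ] [[ 0.62896752 -0.17165694  0.075     ]
 [ 0.6564299  -0.3316579   0.075     ]]
```

Request:
{"name": "step_arm", "arguments": {"plan": [[[-2,-3,-35,0,60],[-2,-3,-65,0,60],[-2,-3,-80,0,60],[-2,-3,-88,0,60],[-2,-3,-88,0,60]]]}}

```text
time: 2.62
tool_pos: [0.5248, -0.2661, 0.0516]
ee_rot: [3.135, -0.001, 0.16]
wrist_force: [-1.7, -3.4, 2.9]
width: 0.0642
```

Request:
{"name": "step_arm", "arguments": {"plan": [[[0,0,0,0,0],[0,0,0,0,0],[0,0,0,0,0],[0,0,0,0,0],[0,0,0,0,0],[0,0,0,0,0]]]}}

```text
time: 3.12
tool_pos: [0.5252, -0.2645, 0.0508]
ee_rot: [3.138, -0.002, 0.161]
wrist_force: [-0.6, -3.6, 5.0]
width: 0.024
```

Request:
{"name": "step_arm", "arguments": {"plan": [[[0,0,0,0,0],[0,0,0,0,0],[0,0,0,0,0]]]}}

```text
time: 3.37
tool_pos: [0.5253, -0.2643, 0.051]
ee_rot: [3.138, -0.002, 0.161]
wrist_force: [-1.9, -2.2, 6.2]
width: 0.016
```

Request:
{"name": "step_arm", "arguments": {"plan": [[[0,0,2,-0.03,0],[0,0,3,-0.07,0],[0,0,3,-0.11,0],[0,0,3,-0.15,0],[0,0,3,-0.19,0],[0,0,3,-0.21,0],[0,0,3,-0.21,0]]]}}

```text
time: 3.95
tool_pos: [0.5235, -0.2617, 0.0505]
ee_rot: [-3.139, 0.003, -0.049]
wrist_force: [-0.5, 0.3, -2.6]
width: 0.0158
```

Request:
{"name": "step_arm", "arguments": {"plan": [[[0,-2,8,0,0],[0,-4,16,0,0],[0,-4,24,0,0],[0,-4,30,0,0],[0,-4,34,0,0],[0,-4,34,0,0],[0,-4,34,0,0],[0,-4,34,0,0]]]}}

```text
time: 4.62
tool_pos: [0.5242, -0.267, 0.086]
ee_rot: [-3.141, 0.001, -0.049]
wrist_force: [-0.0, -0.9, -2.4]
width: 0.0161
```

Run:
```python
from h import *
s=snap('wrist','w3.png'); print(s['obs']['tool_pos'],s['obs']['ee_rot'],s['obs']['wrist_force'])
```

```text
[ 0.52417985 -0.26700226  0.08601707] [-3.14128215e+00  5.50048268e-04 -4.91354906e-02] [-0.02949992 -0.94926788 -2.43103729]
```

View pics/w3.png

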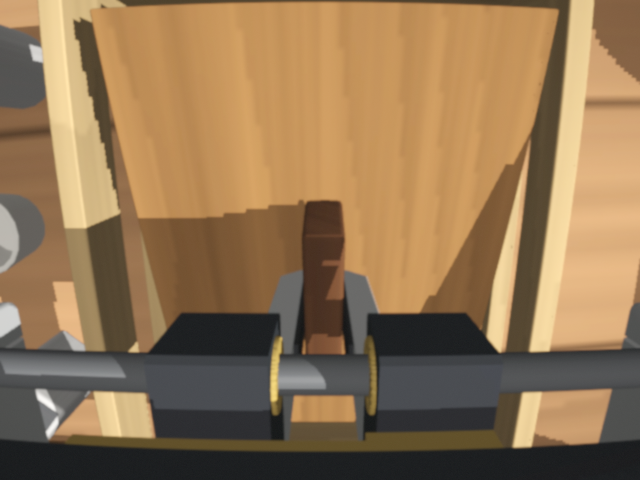

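```bash
cat >> h.py <<'E'
def slope(s,l,r,w=.17):
    d,o=ray(s,[l,r]);k=w/np.linalg.norm(d[0]-d[1]);return o+d*k
E
python3 - <<'E'
from h import *
s=snap('wrist')
P=slope(s,(93,10),(557,10));print(P,P.mean(0)-s['obs']['tool_pos'])
P=slope(s,(305,202),(341,202),.016);print(P.mean(0)-s['obs']['tool_pos'])
P=slope(s,(303,237),(345,237),.016);print(P.mean(0)-s['obs']['tool_pos'])
E
```

```text
[[ 0.64619013 -0.1886827   0.11363746]
 [ 0.63804145 -0.35848714  0.11340795]] [ 0.11803218 -0.00665863  0.02772794]
[ 0.04354374 -0.00222777  0.00660306]
[ 0.03416103 -0.00219848  0.03428308]
```

The friction grip still holds the slope at about 0.25 rad. I'll level the lid by resting its near edge on the 80 mm near end wall while lowering; the board stays below the rim.

Request:
{"name": "step_arm", "arguments": {"plan": [[[0,1,12,0,0],[0,2,24,0,0],[0,2,36,0,0],[0,2,46,0,0],[-10,3,47,0,0],[-20,3,47,0,0],[-28,3,47,0,0],[-28,3,47,0,0]]]}}

```text
time: 5.38
tool_pos: [0.494, -0.2639, 0.1327]
ee_rot: [-3.141, 0.002, -0.05]
wrist_force: [0.1, -0.3, -4.0]
width: 0.016
```

Request:
{"name": "step_arm", "arguments": {"plan": [[[0,0,-4,0,0],[0,0,-8,0,0],[0,0,-12,0,0],[0,0,-16,0,0],[0,0,-20,0,0],[0,0,-20,0,0]]]}}

```text
time: 5.88
tool_pos: [0.4975, -0.2644, 0.1136]
ee_rot: [3.141, -0.002, -0.049]
wrist_force: [2.0, -0.4, 0.5]
width: 0.0158
```

Request:
{"name": "step_arm", "arguments": {"plan": [[[0,0,-4,0,0],[0,0,-8,0,0],[0,0,-12,0,0],[0,0,-15,0,0],[0,0,-15,0,0],[0,0,-15,0,0]]]}}

```text
time: 6.38
tool_pos: [0.4954, -0.2639, 0.097]
ee_rot: [-3.141, 0.003, -0.049]
wrist_force: [1.3, 0.5, -1.4]
width: 0.0158
```

Run:
```python
from h import *
s=snap('wrist','w4.png'); print(s['obs']['tool_pos'],s['obs']['ee_rot'],s['obs']['wrist_force'])
```

```text
[ 0.4953512  -0.26392773  0.09702503] [-3.14081440e+00  2.91267621e-03 -4.91679568e-02] [ 1.26087961  0.50188198 -1.41861528]
```

View pics/w4.png

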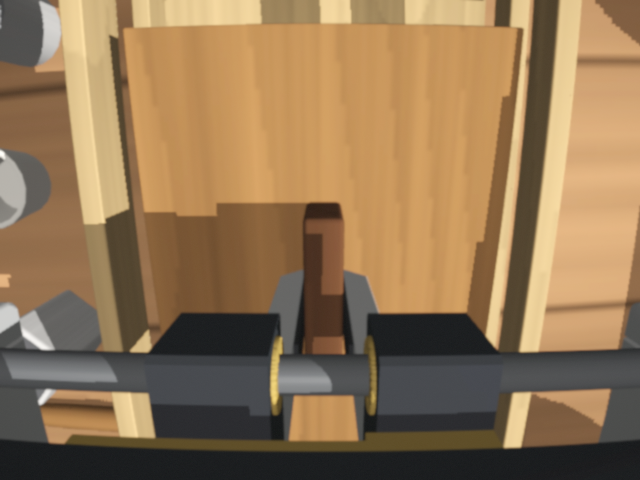

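Run:
```python
from h import *
s=snap('wrist')
P=slope(s,(125,29),(521,29));print(P,P.mean(0)-s['obs']['tool_pos'])
P=slope(s,(306,204),(340,204),.016);print(P.mean(0)-s['obs']['tool_pos'])
P=slope(s,(304,217),(343,217),.016);print(P.mean(0)-s['obs']['tool_pos'])
```

```text
[[ 0.61749301 -0.18485603  0.09847605]
 [ 0.60922797 -0.35465476  0.09819298]] [ 0.11811371 -0.0058543   0.0013268 ]
[ 0.04114123 -0.00209914 -0.00340332]
[ 0.03952888 -0.00227717  0.02116371]
```

Request:
{"name": "step_arm", "arguments": {"plan": [[[0,0,-3,0,0],[0,0,-6,0,0],[0,0,-6,0,0],[0,0,-6,0,0]]]}}

```text
time: 6.82
tool_pos: [0.4964, -0.2641, 0.0921]
ee_rot: [-3.142, 0.0, -0.049]
wrist_force: [1.3, -0.2, -0.7]
width: 0.0155
```

Request:
{"name": "step_arm", "arguments": {"plan": [[[5,0,4,0,0],[15,-1,4,0,0],[26,-2,4,0,0],[26,-2,4,0,0],[26,-2,4,0,0],[26,-2,4,0,0],[26,-2,4,0,0],[26,-2,4,0,0]]]}}

```text
time: 7.48
tool_pos: [0.522, -0.2661, 0.0961]
ee_rot: [-3.141, 0.001, -0.049]
wrist_force: [0.2, 0.1, -3.0]
width: 0.0159
```

Run:
```python
from h import *
s=snap('wrist','w5.png'); print(s['obs']['tool_pos'],s['obs']['ee_rot'],s['obs']['wrist_force'])
g=s['frame'].astype(int)
print([tuple(g[y,320]) for y in range(10,60,3)])
```

```text
[ 0.52199644 -0.26612141  0.09612526] [-3.14144772e+00  6.14243589e-04 -4.93949323e-02] [ 0.24549147  0.14644908 -2.9838037 ]
[(np.int64(77), np.int64(65), np.int64(45)), (np.int64(78), np.int64(66), np.int64(47)), (np.int64(78), np.int64(65), np.int64(45)), (np.int64(74), np.int64(62), np.int64(44)), (np.int64(78), np.int64(66), np.int64(47)), (np.int64(77), np.int64(63), np.int64(44)), (np.int64(97), np.int64(74), np.int64(50)), (np.int64(198), np.int64(148), np.int64(90)), (np.int64(204), np.int64(154), np.int64(95)), (np.int64(205), np.int64(154), np.int64(95)), (np.int64(205), np.int64(155), np.int64(96)), (np.int64(205), np.int64(155), np.int64(96)), (np.int64(205), np.int64(154), np.int64(95)), (np.int64(205), np.int64(155), np.int64(96)), (np.int64(205), np.int64(154), np.int64(96)), (np.int64(205), np.int64(155), np.int64(96)), (np.int64(206), np.int64(155), np.int64(97))]
```

View pics/w5.png

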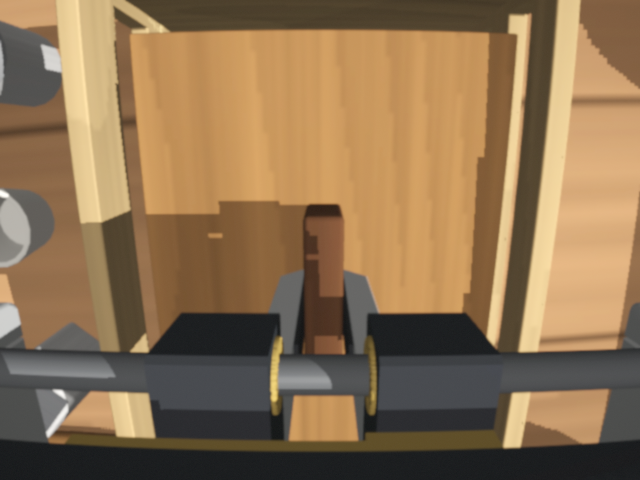

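Request:
{"name": "step_arm", "arguments": {"plan": [[[0,0,15,0,0],[0,0,35,0,0],[0,0,60,0,0],[0,0,85,0,0],[0,0,105,0,0],[0,0,105,0,0]]]}}

```text
time: 8.03
tool_pos: [0.5244, -0.2676, 0.2075]
ee_rot: [3.136, -0.009, -0.049]
wrist_force: [1.1, -0.5, -1.2]
width: 0.0161
```

Run:
```python
from h import *
th,ph=np.meshgrid(np.linspace(0,2*np.pi,181),np.linspace(0,np.arcsin(103/110),40))
for n,(x0,x1,y0,y1) in dict(top=(120,260,235,370),scene=(380,510,175,275)).items():
    s=snap(n);g=cv2.cvtColor(s['frame'],cv2.COLOR_RGB2HSV)
    m=((g[...,1]<45)&(g[...,2]>60)).astype(np.uint8);k=np.zeros_like(m);k[y0:y1,x0:x1]=1;m*=k
    c=max(cv2.findContours(m,cv2.RETR_EXTERNAL,cv2.CHAIN_APPROX_NONE)[0],key=cv2.contourArea)
    h=cv2.convexHull(c)[:,0]
    P=np.c_[(.5147+.11*np.sin(ph)*np.cos(th)).ravel(),(.2636+.11*np.sin(ph)*np.sin(th)).ravel(),(-.038+.11*np.cos(ph)).ravel()]
    q=proj(s,P);print(n,'seen',h.min(0),h.max(0)+1,'model',q.min(0),q.max(0))
```

```text
top seen [145 251] [244 353] model [146.46707359 252.69705683] [241.54632785 349.50476203]
scene seen [393 188] [496 265] model [394.39534627 186.96977354] [492.31525689 262.8432466 ]
```

Request:
{"name": "step_arm", "arguments": {"plan": [[[0,15,0,0,0],[0,40,0,0,0],[0,70,0,0,0],[0,100,0,0,0],[0,130,0,0,0],[0,160,0,0,0],[0,190,0,0,0],[0,220,0,0,0]]]}}

```text
time: 8.8
tool_pos: [0.5206, -0.0436, 0.1986]
ee_rot: [-3.14, 0.005, -0.049]
wrist_force: [1.3, 0.2, -2.3]
width: 0.0158
```

Request:
{"name": "step_arm", "arguments": {"plan": [[[0,30,0,0,0],[0,60,0,0,0],[0,90,0,0,0],[0,120,0,0,0],[0,150,0,0,0],[0,180,0,0,0],[0,210,0,0,0],[0,230,0,0,0]]]}}

```text
time: 9.47
tool_pos: [0.52, 0.187, 0.1984]
ee_rot: [-3.141, 0.005, -0.047]
wrist_force: [-0.5, -0.9, -3.2]
width: 0.0158
```

Request:
{"name": "step_arm", "arguments": {"plan": [[[0,20,0,0,0],[0,40,0,0,0],[-5,60,0,0,0],[-8,78,0,0,0],[-8,81,0,0,0],[-8,81,0,0,0],[-8,81,0,0,0]]]}}

```text
time: 10.05
tool_pos: [0.5135, 0.2643, 0.1997]
ee_rot: [3.14, 0.002, -0.049]
wrist_force: [-0.2, -0.1, -2.7]
width: 0.0158
```

Request:
{"name": "step_arm", "arguments": {"plan": [[[0,0,-25,0,0],[0,0,-50,0,0],[0,0,-75,0,0],[0,0,-90,0,0],[0,0,-100,0,0],[0,0,-106,0,0],[0,0,-106,0,0],[0,0,-106,0,0]]]}}

```text
time: 10.72
tool_pos: [0.515, 0.2645, 0.0961]
ee_rot: [-3.141, -0.001, -0.05]
wrist_force: [-0.2, -0.2, -1.8]
width: 0.0159
```

Run:
```python
from h import *
s=snap('wrist'); print(s['obs']['tool_pos'],s['obs']['wrist_force'])
c=snap('scene')
a=cv2.resize(s['frame'],(400,300));b=cv2.resize(c['frame'][120:300,330:570],(400,300))
cv2.imwrite('pics/b1.png',np.hstack([a,b])[:,:,::-1]);
```

```text
[0.51500245 0.26452826 0.09607624] [-0.15541367 -0.17446352 -1.82098586]
```

View pics/b1.png

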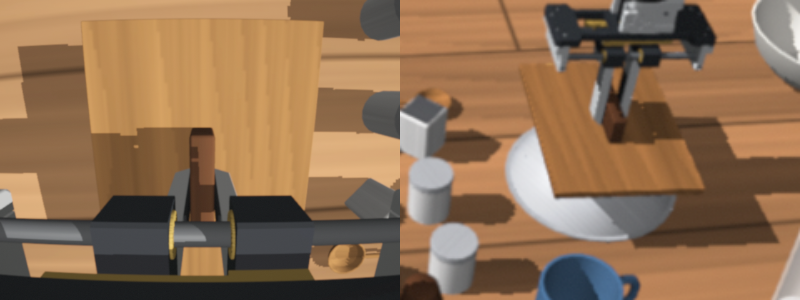

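Request:
{"name": "step_arm", "arguments": {"plan": [[[-2,0,-3,0,0],[-2,0,-5,0,0],[-2,0,-5,0,0],[-2,0,-5,0,0]]]}}

```text
time: 11.15
tool_pos: [0.5123, 0.2648, 0.0903]
ee_rot: [3.141, 0.0, -0.049]
wrist_force: [-0.3, -0.1, -3.3]
width: 0.0157
```

Request:
{"name": "step_arm", "arguments": {"plan": [[[0,0,-1,0,0],[0,0,-2,0,0],[0,0,-3,0,0],[0,0,-3,0,0]]]}}

```text
time: 11.48
tool_pos: [0.5122, 0.2647, 0.087]
ee_rot: [3.141, 0.001, -0.049]
wrist_force: [-0.7, 0.5, -2.7]
width: 0.016
```

Request:
{"name": "step_arm", "arguments": {"plan": [[[0,0,-1,0,0],[0,0,-2,0,0],[0,0,-2,0,0]]]}}

```text
time: 11.73
tool_pos: [0.5123, 0.2647, 0.085]
ee_rot: [3.141, 0.0, -0.049]
wrist_force: [0.1, 0.3, -2.8]
width: 0.0158
```

Request:
{"name": "step_arm", "arguments": {"plan": [[[0,0,-1,0,0],[0,0,-2,0,0],[0,0,-2,0,0]]]}}

```text
time: 11.98
tool_pos: [0.5125, 0.2648, 0.0833]
ee_rot: [3.142, -0.0, -0.049]
wrist_force: [-0.7, -0.2, -2.1]
width: 0.0158
```

Request:
{"name": "step_arm", "arguments": {"plan": [[[0,0,-1,0,0],[0,0,-2,0,0],[0,0,-2,0,0]]]}}

```text
time: 12.23
tool_pos: [0.5125, 0.2649, 0.0831]
ee_rot: [-3.141, -0.001, -0.049]
wrist_force: [-2.5, -0.6, 5.1]
width: 0.0161
```

Request:
{"name": "step_arm", "arguments": {"plan": [[[0,0,1,0,0],[0,0,1,0,0],[0,0,1,0,0]]]}}

```text
time: 12.48
tool_pos: [0.5125, 0.2648, 0.0831]
ee_rot: [-3.141, -0.001, -0.049]
wrist_force: [-2.2, -1.0, 4.6]
width: 0.0157
```

Request:
{"name": "step_arm", "arguments": {"plan": [[[0,0,0,0,22],[0,0,0,0,30],[0,0,0,0,40],[0,0,0,0,40],[0,0,0,0,40],[0,0,0,0,40]]]}}

```text
time: 12.98
tool_pos: [0.5126, 0.2648, 0.0823]
ee_rot: [3.142, -0.0, -0.049]
wrist_force: [1.0, 0.3, 0.9]
width: 0.0376
```

Run:
```python
from h import *
s=snap('wrist'); print(s['obs']['tool_pos'],s['obs']['wrist_force'])
c=snap('scene')
a=cv2.resize(s['frame'],(400,300));b=cv2.resize(c['frame'][120:300,330:570],(400,300))
cv2.imwrite('pics/b2.png',np.hstack([a,b])[:,:,::-1]);
```

```text
[0.51259636 0.26481326 0.0822689 ] [0.96168465 0.26805687 0.85313397]
```

View pics/b2.png

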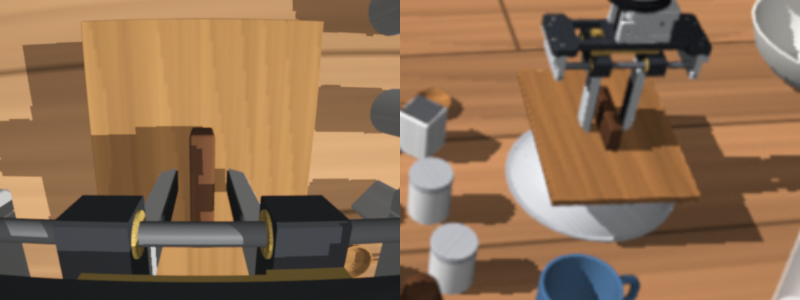

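Request:
{"name": "step_arm", "arguments": {"plan": [[[0,0,2,0,40],[0,0,6,0,40],[0,0,20,0,40],[0,0,50,0,40],[0,0,85,0,40],[0,0,120,0,40],[0,0,125,0,60],[0,0,125,0,60]]]}}

```text
time: 13.75
tool_pos: [0.5141, 0.2655, 0.2115]
ee_rot: [-3.138, -0.007, -0.049]
wrist_force: [0.3, 0.1, -0.1]
width: 0.0477
```

Run:
```python
from h import *
t=snap('top');c=snap('scene')
a=cv2.resize(t['frame'][200:370,110:400],(800,469))
b=cv2.resize(c['frame'][150:300,330:530],None,fx=1,fy=1)
cv2.imwrite('pics/b3.png',a[:,:,::-1]); cv2.imwrite('pics/s3.png',c['frame'][:,:,::-1])
np.save('t.npy',t['frame'])
g=cv2.cvtColor(t['frame'],cv2.COLOR_RGB2GRAY)
```

```text
(no output)
```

View pics/b3.png

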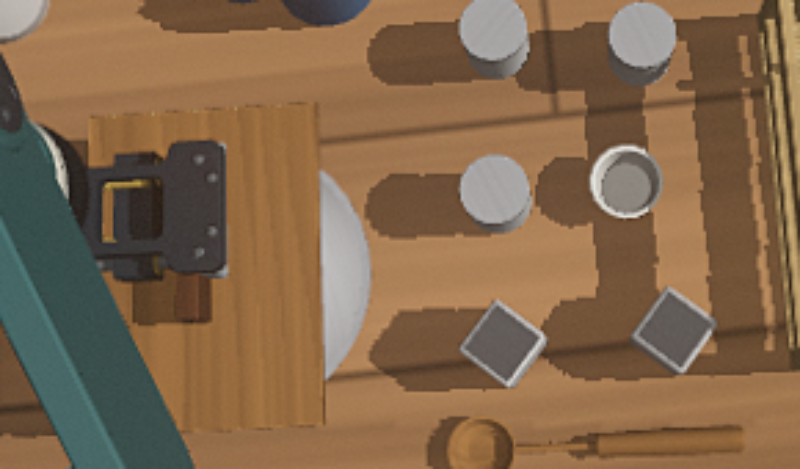

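```bash
cat >> h.py <<'E'
def tins(f='top'):
    s=snap(f);g=cv2.cvtColor(s['frame'],cv2.COLOR_RGB2HSV)
    return s,g
CR=np.array([.5296,-.2653]);CY=-.047
def slot(x,y): c,sn=np.cos(CY),np.sin(CY);return CR+[c*x-sn*y,sn*x+c*y]
E
python3 - <<'E'
from h import *
np.set_printoptions(precision=4,suppress=True)
s,g=tins()
m=((g[...,1]<50)&(g[...,2]>55)).astype(np.uint8);k=np.zeros_like(m);k[195:345,255:375]=1;m*=k
for c in cv2.findContours(m,cv2.RETR_EXTERNAL,cv2.CHAIN_APPROX_NONE)[0]:
    if cv2.contourArea(c)<150: continue
    x,y,w,h=cv2.boundingRect(c)
    # top face: brightest-part; lateral view offset small -> use model: project tin outline at guess, match bbox
    p0=onz(s,(x+w/2,y+h/2),.031)[0]
    a=np.linspace(0,2*np.pi,73);R=.025
    P=lambda q:np.r_[np.c_[q[0]+R*np.cos(a),q[1]+R*np.sin(a),0*a],np.c_[q[0]+R*np.cos(a),q[1]+R*np.sin(a),0*a+.062]]
    q=p0.copy()
    b=proj(s,P(q));print((x,y,w,h),'area',cv2.contourArea(c),'mid',q[:2],'bboxmodel',b.min(0),b.max(0),'rect',cv2.minAreaRect(c))
for sl in[(-95,-43),(-95,43),(-25,-43),(-25,43),(45,-43)]:print(sl,slot(*np.array(sl)/1000))
# squares: top corners from crop(b3) -> px
f=lambda p:np.array(p)/2.7586+[110,200]
for Q in([(496,298),(546,342),(511,387),(460,348)],[(669,288),(715,326),(683,374),(633,334)]):
    W=onz(s,f(Q),.062)[:,:2];print('sq',W.mean(0),[np.arctan2(*(W[(i+1)%4]-W[i])[::-1])%(np.pi/2) for i in range(4)],[np.linalg.norm(W[(i+1)%4]-W[i]) for i in range(4)])
E
```

```text
(277, 309, 31, 31) area 534.5 mid [0.4399 0.0574] bboxmodel [278.7804 310.9507] [305.4023 337.3309] rect ((292.1800231933594, 324.260009765625), (24.60000228881836, 23.40000343322754), 36.869895935058594)
(339, 304, 31, 32) area 525.0 mid [ 0.4346 -0.0682] bboxmodel [341.5781 306.3432] [368.2371 332.9357] rect ((353.979736328125, 319.62835693359375), (23.48202133178711, 24.52825164794922), 35.53767776489258)
(276, 256, 27, 28) area 527.5 mid [0.5516 0.0523] bboxmodel [276.0107 255.2991] [302.2067 283.9728] rect ((290.0, 269.5), (27.577163696289062, 24.748737335205078), 45.0)
(324, 252, 26, 27) area 514.0 mid [ 0.5498 -0.0465] bboxmodel [324.8712 250.7007] [349.8816 279.5693] rect ((336.5000305175781, 265.5000305175781), (25.45584487915039, 25.455841064453125), 45.0)
(330, 201, 25, 30) area 550.5 mid [ 0.654 -0.071] bboxmodel [330.4976 200.3576] [355.2215 230.9244] rect ((342.0, 215.5), (29.0, 24.0), 90.0)
(276, 198, 26, 30) area 558.0 mid [0.6736 0.0412] bboxmodel [275.8854 197.3275] [301.379  227.9581] rect ((288.69232177734375, 212.9615478515625), (29.613536834716797, 24.122283935546875), 78.69007110595703)
(-95, -43) [ 0.4327 -0.3038]
(-95, 43) [ 0.4367 -0.2179]
(-25, -43) [ 0.5026 -0.3071]
(-25, 43) [ 0.5066 -0.2212]
(45, -43) [ 0.5725 -0.3104]
sq [0.4381 0.0559] [np.float64(0.7428602828071171), np.float64(0.7963404042975673), np.float64(0.8166845754388455), np.float64(0.8404053490326376)] [np.float64(0.047500397127286195), np.float64(0.04000980819153283), np.float64(0.0455249399536192), np.float64(0.04351727004241507)]
sq [ 0.4335 -0.0664] [np.float64(0.7602449730166745), np.float64(0.8520880051224378), np.float64(0.7807289275551381), np.float64(0.7837346512007379)] [np.float64(0.04227765215293523), np.float64(0.04092352992983115), np.float64(0.045061275391225994), np.float64(0.04168552166054684)]
```

One tin (the round one first at (280,222)) has been knocked to (288,213), so I'll remeasure before each grasp. First the round tin at (290,269).

Request:
{"name": "step_arm", "arguments": {"plan": [[[5,-35,0,0,75],[12,-75,0,0,75],[20,-115,0,0,75],[28,-155,0,0,75],[36,-190,-20,0,75],[37,-213,-50,0,75],[37,-213,-80,0,75],[37,-213,-80,0,75]]]}}

```text
time: 14.57
tool_pos: [0.5434, 0.0502, 0.1173]
ee_rot: [3.141, 0.019, -0.052]
wrist_force: [-1.3, -0.1, -1.3]
width: 0.0702
```

```bash
cat >> h.py <<'E'
def meas(name='top',box=(255,195,375,345)):
    s=snap(name);g=cv2.cvtColor(s['frame'],cv2.COLOR_RGB2HSV)
    m=((g[...,1]<50)&(g[...,2]>55)).astype(np.uint8);k=np.zeros_like(m);k[box[1]:box[3],box[0]:box[2]]=1;m*=k
    for c in cv2.findContours(m,cv2.RETR_EXTERNAL,cv2.CHAIN_APPROX_NONE)[0]:
        if cv2.contourArea(c)<150: continue
        x,y,w,h=cv2.boundingRect(c);print(name,(x,y,w,h),int(cv2.contourArea(c)),onz(s,(x+w/2,y+h/2),.031)[0][:2].round(4))
E
python3 - <<'E'
from h import *
s=snap('wrist','w6.png');p=s['obs']['tool_pos'];print(p)
print(proj(s,[p]),proj(s,[[.5516,.0523,.062]]))
E
```

```text
[0.54336493 0.05018241 0.11734318]
[[322.79042458 288.91502835]] [[318.76376208 242.87865485]]
```

View pics/w6.png

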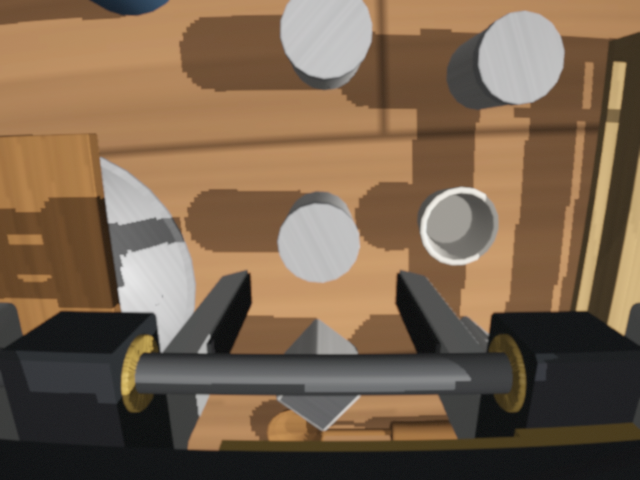

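Request:
{"name": "step_arm", "arguments": {"plan": [[[0,0,-10,0,75],[0,0,-45,0,75],[0,0,-80,0,75],[0,0,-97,0,75],[0,0,-100,0,75],[0,0,-100,0,0],[0,0,-100,0,0],[0,0,-100,0,0]]]}}

```text
time: 15.28
tool_pos: [0.5516, 0.0522, 0.0302]
ee_rot: [-3.141, -0.005, -0.049]
wrist_force: [0.4, -0.8, -0.5]
width: 0.0534
```

Request:
{"name": "step_arm", "arguments": {"plan": [[[0,0,0,0,0],[0,0,0,0,0],[0,0,5,0,0],[0,0,40,0,0],[0,0,80,0,0],[0,0,120,0,0],[0,0,150,0,0],[0,0,160,0,0]]]}}

```text
time: 15.95
tool_pos: [0.5519, 0.0516, 0.1941]
ee_rot: [-3.141, -0.011, -0.049]
wrist_force: [1.1, -0.8, 0.2]
width: 0.0499
```

Request:
{"name": "step_arm", "arguments": {"plan": [[[2,-25,0,0,0],[4,-60,0,0,0],[6,-100,0,0,0],[8,-138,0,0,0],[10,-176,0,0,0],[12,-214,0,0,0],[15,-252,0,0,0],[17,-290,0,0,0]]]}}

```text
time: 16.62
tool_pos: [0.5654, -0.2398, 0.1852]
ee_rot: [-3.14, 0.003, -0.049]
wrist_force: [0.2, -0.3, 0.1]
width: 0.0494
```

Request:
{"name": "step_arm", "arguments": {"plan": [[[0,0,0,0,0],[0,0,0,0,0],[0,0,0,0,0]]]}}

```text
time: 16.87
tool_pos: [0.5657, -0.2377, 0.1856]
ee_rot: [-3.14, 0.003, -0.05]
wrist_force: [0.6, 0.6, -1.4]
width: 0.0497
```

Request:
{"name": "step_arm", "arguments": {"plan": [[[4,-38,0,0,0],[7,-73,0,0,0],[7,-73,0,0,0],[7,-73,-35,0,0],[7,-73,-75,0,0],[7,-73,-115,0,0],[7,-73,-135,0,0],[7,-73,-145,0,0]]]}}

```text
time: 17.53
tool_pos: [0.5704, -0.3066, 0.0378]
ee_rot: [-3.135, 0.009, -0.047]
wrist_force: [-11.2, 8.7, 30.7]
width: 0.0496
```

Request:
{"name": "step_arm", "arguments": {"plan": [[[0,0,-1,0,0],[0,0,-1,0,60],[0,0,-1,0,63],[0,0,-1,0,63],[0,0,3,0,63],[0,0,40,0,63],[0,0,80,0,63],[0,0,120,0,63]]]}}

```text
time: 18.2
tool_pos: [0.573, -0.3109, 0.1637]
ee_rot: [-3.141, 0.001, -0.049]
wrist_force: [-0.3, -1.5, -0.2]
width: 0.0593
```

Run:
```python
from h import *
meas('top')
s=snap('wrist','w7.png');print(s['obs']['tool_pos'])
```

```text
top (277, 309, 31, 31) 533 [0.4399 0.0574]
top (339, 304, 31, 32) 528 [ 0.4346 -0.0682]
top (324, 253, 26, 26) 506 [ 0.5487 -0.0463]
top (330, 201, 25, 30) 550 [ 0.654 -0.071]
top (276, 198, 26, 31) 562 [0.6725 0.0413]
[ 0.57695578 -0.313533    0.17581063]
```

View pics/w7.png

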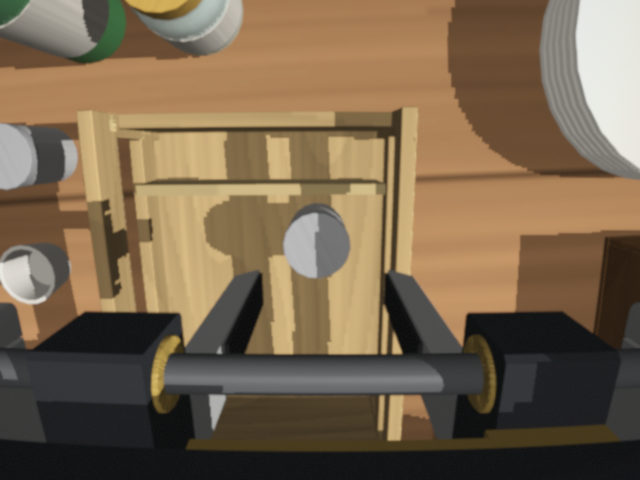

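Request:
{"name": "step_arm", "arguments": {"plan": [[[-20,30,10,0.12,75],[-40,65,10,0.24,75],[-60,100,10,0.36,75],[-80,135,10,0.48,75],[-100,170,10,0.6,75],[-120,205,10,0.72,75],[-135,235,10,0.83,75],[-138,242,10,0.83,75]]]}}

```text
time: 18.97
tool_pos: [0.4335, -0.0657, 0.1733]
ee_rot: [3.141, -0.002, 0.787]
wrist_force: [0.8, 0.0, 0.2]
width: 0.0707
```

Request:
{"name": "step_arm", "arguments": {"plan": [[[0,0,0,0,75],[0,0,0,0,75],[0,0,0,0,75]]]}}

```text
time: 19.22
tool_pos: [0.4362, -0.0702, 0.1726]
ee_rot: [3.14, -0.0, 0.779]
wrist_force: [1.0, 0.4, -0.4]
width: 0.0702
```

Run:
```python
from h import *
s=snap('wrist');o=s['obs'];print(o['tool_pos'],o['ee_rot'],o['width'])
print(proj(s,[[.4346,-.0682,.062]]))
g=cv2.cvtColor(s['frame'],cv2.COLOR_RGB2HSV);m=((g[...,1]<50)&(g[...,2]>55)).astype(np.uint8);m[300:]=0
for c in cv2.findContours(m,cv2.RETR_EXTERNAL,cv2.CHAIN_APPROX_NONE)[0]:
    if cv2.contourArea(c)>800:print(cv2.boundingRect(c),cv2.minAreaRect(c))
```

```text
[ 0.43615731 -0.07024061  0.17259782] [ 3.14033760e+00 -2.66421968e-06  7.79104076e-01] 0.07015668188085737
[[319.32050822 236.03706576]]
(572, 271, 68, 29) ((605.5, 285.0), (28.0, 67.0), 90.0)
(286, 193, 63, 69) ((317.21685791015625, 227.12014770507812), (67.64321899414062, 60.442657470703125), 86.98721313476562)
(167, 76, 82, 69) ((207.453369140625, 110.7301025390625), (67.87545776367188, 78.49234008789062), 86.53176879882812)
(367, 68, 71, 73) ((402.0, 104.0), (72.0, 70.0), 90.0)
(474, 0, 100, 72) ((523.3500366210938, 29.54998016357422), (66.40782928466797, 105.30384826660156), 71.56504821777344)
```

Request:
{"name": "step_arm", "arguments": {"plan": [[[-1,2,-35,0,75],[-1,2,-70,0,75],[-1,2,-105,0,75],[-1,2,-130,0,75],[-1,2,-141,0,75],[-1,2,-142,0,75],[-1,2,-142,0,0],[-1,2,-142,0,0]]]}}

```text
time: 19.93
tool_pos: [0.4362, -0.0681, 0.0321]
ee_rot: [3.139, -0.002, 0.78]
wrist_force: [0.3, 0.0, 0.5]
width: 0.0605
```

Request:
{"name": "step_arm", "arguments": {"plan": [[[0,0,0,0,0],[0,0,0,0,0],[0,0,0,0,0],[0,0,0,0,0],[0,0,30,0,0],[0,0,70,-0.1,0],[0,0,110,-0.2,0],[0,0,150,-0.32,0]]]}}

```text
time: 20.6
tool_pos: [0.4337, -0.0671, 0.1816]
ee_rot: [-3.141, 0.001, 0.456]
wrist_force: [1.4, -0.7, -2.6]
width: 0.0459
```

Request:
{"name": "step_arm", "arguments": {"plan": [[[8,-25,5,-0.12,0],[18,-60,8,-0.24,0],[28,-95,8,-0.36,0],[38,-130,8,-0.46,0],[48,-165,8,-0.51,0],[57,-200,8,-0.51,0],[65,-230,8,-0.51,0],[67,-239,8,-0.51,0]]]}}

```text
time: 21.27
tool_pos: [0.5014, -0.3104, 0.187]
ee_rot: [3.14, 0.001, -0.053]
wrist_force: [-0.6, -0.1, -2.0]
width: 0.0462
```

Request:
{"name": "step_arm", "arguments": {"plan": [[[0,0,0,0,0],[0,0,0,0,0],[0,0,0,0,0]]]}}

```text
time: 21.52
tool_pos: [0.5013, -0.3047, 0.1883]
ee_rot: [-3.141, 0.0, -0.048]
wrist_force: [0.1, 0.3, -1.1]
width: 0.046
```

Down to TCP 0.041 with a slow finish.

Request:
{"name": "step_arm", "arguments": {"plan": [[[1,-2,-35,0,0],[1,-2,-70,0,0],[1,-2,-105,0,0],[1,-2,-125,0,0],[1,-2,-138,0,0],[1,-2,-144,0,0],[1,-2,-147,0,0],[1,-2,-147,0,0]]]}}

```text
time: 22.18
tool_pos: [0.5031, -0.3081, 0.0424]
ee_rot: [3.141, -0.002, -0.048]
wrist_force: [0.7, 0.2, -0.7]
width: 0.0461
```

Request:
{"name": "step_arm", "arguments": {"plan": [[[0,0,-1,0,0],[0,0,-1,0,60],[0,0,-1,0,63],[0,0,-1,0,63],[0,0,3,0,63],[0,0,40,0,63],[0,0,80,0,63],[0,0,120,0,63]]]}}

```text
time: 22.85
tool_pos: [0.5018, -0.3078, 0.1623]
ee_rot: [-3.141, 0.002, -0.049]
wrist_force: [0.9, -0.3, -0.0]
width: 0.0592
```

Run:
```python
from h import *
meas('top');o=robot.get_obs();print(o['tool_pos'],o['ee_rot'],o['width'])
```

```text
top (277, 309, 32, 31) 535 [0.4398 0.0564]
top (324, 252, 26, 27) 511 [ 0.5498 -0.0465]
top (330, 201, 25, 30) 550 [ 0.654 -0.071]
top (276, 198, 26, 30) 563 [0.6736 0.0412]
[ 0.50584269 -0.31080467  0.17377739] [ 3.13214371 -0.01390433 -0.04923517] 0.059042929562257124
```

Request:
{"name": "step_arm", "arguments": {"plan": [[[-8,35,20,0.12,75],[-16,75,20,0.24,75],[-24,115,20,0.36,75],[-32,155,20,0.48,75],[-40,195,20,0.6,75],[-48,235,20,0.72,75],[-54,275,20,0.83,75],[-60,310,20,0.83,75]]]}}

```text
time: 23.57
tool_pos: [0.4418, 0.0039, 0.1821]
ee_rot: [3.14, -0.002, 0.785]
wrist_force: [-0.1, 1.2, 0.3]
width: 0.0706
```

Request:
{"name": "step_arm", "arguments": {"plan": [[[-2,30,0,0,75],[-3,54,0,0,75],[-3,54,0,0,75],[-3,54,0,0,75],[-3,54,0,0,75]]]}}

```text
time: 23.98
tool_pos: [0.4396, 0.0552, 0.1816]
ee_rot: [3.14, 0.0, 0.781]
wrist_force: [-0.3, -0.2, -0.4]
width: 0.0703
```

Run:
```python
from h import *
s=snap('wrist');o=s['obs'];print(o['tool_pos'],o['ee_rot'],o['width'])
print(proj(s,[[.4399,.0568,.062]]))
g=cv2.cvtColor(s['frame'],cv2.COLOR_RGB2HSV);m=((g[...,1]<50)&(g[...,2]>55)).astype(np.uint8);m[300:]=0
for c in cv2.findContours(m,cv2.RETR_EXTERNAL,cv2.CHAIN_APPROX_NONE)[0]:
    if cv2.contourArea(c)>800:print(cv2.boundingRect(c),cv2.minAreaRect(c))
```

```text
[0.43961081 0.05515485 0.18159296] [3.14047330e+00 9.21875064e-05 7.80703012e-01] 0.07033488173431196
[[321.45978211 232.11155667]]
(290, 193, 61, 66) ((320.0135498046875, 225.4189453125), (64.86946868896484, 58.8081169128418), 88.15238952636719)
(459, 185, 68, 63) ((493.1764831542969, 216.20590209960938), (61.11897659301758, 67.18236541748047), 75.96376037597656)
(555, 120, 85, 66) ((597.0, 152.5), (65.0, 84.0), 90.0)
(494, 0, 100, 74) ((543.5769653320312, 32.61537170410156), (66.81177520751953, 105.41119384765625), 73.0091781616211)
(195, 0, 142, 119) ((275.4801025390625, 67.79199981689453), (52.05865478515625, 181.28073120117188), 45.881404876708984)
```

Request:
{"name": "step_arm", "arguments": {"plan": [[[0,1,-35,0,75],[0,1,-70,0,75],[0,1,-105,0,75],[0,1,-135,0,75],[0,1,-149,0,75],[0,1,-150,0,75],[0,1,-150,0,0],[0,1,-150,0,0]]]}}

```text
time: 24.7
tool_pos: [0.4408, 0.056, 0.0327]
ee_rot: [3.14, -0.002, 0.779]
wrist_force: [-0.9, -0.2, 0.3]
width: 0.0606
```

Request:
{"name": "step_arm", "arguments": {"plan": [[[0,0,0,0,0],[0,0,0,0,0],[0,0,0,0,0],[0,0,0,0,0],[0,0,30,0,0],[0,0,70,-0.1,0],[0,0,110,-0.2,0],[0,0,150,-0.32,0]]]}}

```text
time: 25.37
tool_pos: [0.4387, 0.0568, 0.1825]
ee_rot: [-3.141, 0.001, 0.456]
wrist_force: [0.9, 0.2, -0.6]
width: 0.0457
```

Request:
{"name": "step_arm", "arguments": {"plan": [[[0,-30,6,-0.12,0],[0,-70,8,-0.24,0],[0,-108,8,-0.36,0],[0,-146,8,-0.46,0],[0,-184,8,-0.51,0],[0,-222,8,-0.51,0],[-3,-260,8,-0.51,0],[-5,-298,8,-0.51,0]]]}}

```text
time: 26.03
tool_pos: [0.4338, -0.243, 0.1891]
ee_rot: [3.141, 0.0, -0.049]
wrist_force: [0.6, 0.0, -1.3]
width: 0.0458
```

Request:
{"name": "step_arm", "arguments": {"plan": [[[0,-30,0,0,0],[-2,-62,0,0,0],[-2,-62,0,0,0],[-2,-62,0,0,0],[-2,-62,0,0,0]]]}}

```text
time: 26.45
tool_pos: [0.4323, -0.3026, 0.1889]
ee_rot: [-3.141, 0.001, -0.049]
wrist_force: [-0.1, 1.1, -0.9]
width: 0.0458
```

Request:
{"name": "step_arm", "arguments": {"plan": [[[0,-1,-35,0,0],[0,-1,-70,0,0],[0,-1,-105,0,0],[0,-1,-125,0,0],[0,-1,-138,0,0],[0,-1,-145,0,0],[0,-1,-148,0,0],[0,-1,-148,0,0]]]}}

```text
time: 27.12
tool_pos: [0.433, -0.3034, 0.042]
ee_rot: [3.141, -0.001, -0.048]
wrist_force: [0.2, 0.5, -1.6]
width: 0.0459
```

Request:
{"name": "step_arm", "arguments": {"plan": [[[0,0,-1,0,0],[0,0,-1,0,60],[0,0,-1,0,63],[0,0,-1,0,63],[0,0,3,0,63],[0,0,40,0,63],[0,0,80,0,63],[0,0,120,0,63]]]}}

```text
time: 27.78
tool_pos: [0.4318, -0.3038, 0.1623]
ee_rot: [-3.141, 0.001, -0.049]
wrist_force: [1.0, 0.1, 0.0]
width: 0.0591
```

Run:
```python
from h import *
meas('top');o=robot.get_obs();print(o['tool_pos'],o['ee_rot'],o['width'])
s=snap('top');crop(s,240,120,280,220,2.5,'chk.png')
```

```text
top (324, 252, 26, 27) 512 [ 0.5498 -0.0465]
top (330, 201, 25, 30) 550 [ 0.654 -0.071]
top (276, 198, 26, 30) 561 [0.6736 0.0412]
[ 0.43575088 -0.30716736  0.17319723] [ 3.13128435 -0.01293994 -0.04926663] 0.05941824892852309
```

Run:
```python
from h import *
s=snap('top')
print('grinder near edge, bottle near edge, mug near',onz(s,[(303,187),(360,184),(228,208),(343,231),(289,227)],0).round(3).tolist())
c=snap('scene')
print('scene grinder base, bottle base, rA top, rB top',onz(c,[(340,342),(262,352)],0).round(3).tolist(),onz(c,[(362,263),(289,268)],.062).round(3).tolist())
```

```text
grinder near edge, bottle near edge, mug near [[0.739, 0.006, 0.0], [0.731, -0.121, 0.0], [0.71, 0.176, 0.0], [0.629, -0.07, 0.0], [0.651, 0.046, 0.0]]
scene grinder base, bottle base, rA top, rB top [[0.773, 0.01, 0.0], [0.78, -0.123, 0.0]] [[0.653, 0.063, 0.062], [0.652, -0.067, 0.062]]
```

Request:
{"name": "step_arm", "arguments": {"plan": [[[10,10,30,0.12,75],[30,25,40,0.24,75],[50,45,40,0.36,75],[70,65,40,0.48,75],[85,85,40,0.6,75],[100,105,40,0.72,75],[110,125,40,0.84,75],[120,145,40,0.96,75]]]}}

```text
time: 28.65
tool_pos: [0.552, -0.1577, 0.1984]
ee_rot: [-3.137, 0.001, 0.917]
wrist_force: [0.7, -0.6, -0.0]
width: 0.07
```

Request:
{"name": "step_arm", "arguments": {"plan": [[[0,10,0,0.12,75],[0,20,0,0.24,75],[0,30,0,0.36,75],[0,40,0,0.48,75],[0,50,0,0.6,75],[0,60,0,0.72,75],[0,70,0,0.84,75],[0,80,0,0.96,75]]]}}

```text
time: 29.32
tool_pos: [0.5513, -0.0785, 0.1986]
ee_rot: [-3.138, -0.003, 1.877]
wrist_force: [0.2, -0.2, -0.2]
width: 0.0704
```

Request:
{"name": "step_arm", "arguments": {"plan": [[[5,0,0,0.12,75],[10,0,0,0.24,75],[15,0,0,0.36,75],[20,0,0,0.48,75],[30,0,0,0.6,75],[40,0,0,0.72,75],[50,0,0,0.84,75],[60,0,0,0.96,75]]]}}

```text
time: 29.98
tool_pos: [0.6118, -0.079, 0.1984]
ee_rot: [-3.141, -0.005, 2.837]
wrist_force: [-0.6, 0.2, -0.5]
width: 0.0701
```

Request:
{"name": "step_arm", "arguments": {"plan": [[[0,0,0,0.12,75],[0,0,0,0.24,75],[0,0,0,0.26,75],[0,0,0,0.26,75],[0,0,0,0.26,75]]]}}

```text
time: 30.4
tool_pos: [0.6119, -0.0791, 0.1999]
ee_rot: [3.141, -0.002, 3.088]
wrist_force: [-0.1, 0.2, 1.1]
width: 0.0707
```

Request:
{"name": "step_arm", "arguments": {"plan": [[[20,4,-10,0,75],[42,8,-35,0,75],[42,8,-70,0,75],[42,8,-105,0,75],[42,8,-140,0,75],[42,8,-160,0,75],[42,8,-166,0,75],[42,8,-166,0,75]]]}}

```text
time: 31.07
tool_pos: [0.6525, -0.0709, 0.0324]
ee_rot: [3.141, -0.006, 3.09]
wrist_force: [0.2, 1.1, 1.1]
width: 0.0709
```

Request:
{"name": "step_arm", "arguments": {"plan": [[[0,0,0,0,0],[0,0,0,0,0],[0,0,0,0,0],[0,0,0,0,0],[0,0,0,0,0],[0,0,0,0,0]]]}}

```text
time: 31.57
tool_pos: [0.6561, -0.071, 0.0382]
ee_rot: [3.141, 0.005, 3.091]
wrist_force: [0.3, 2.2, 6.0]
width: 0.0495
```

Request:
{"name": "step_arm", "arguments": {"plan": [[[0,0,0,0,0],[0,0,20,0,0],[0,0,55,0,0],[0,0,90,0,0],[0,0,125,0,0],[-15,-10,150,0,0],[-35,-25,160,0,0],[-60,-50,160,0,0]]]}}

```text
time: 32.23
tool_pos: [0.5962, -0.1207, 0.1999]
ee_rot: [-3.14, 0.008, 3.094]
wrist_force: [0.2, -0.8, -1.0]
width: 0.0491
```

Request:
{"name": "step_arm", "arguments": {"plan": [[[-25,-25,0,0,0],[-50,-50,0,0,0],[-75,-80,0,0,0],[-87,-100,0,0,0],[-87,-100,0,0,0],[-87,-100,0,0,0],[-87,-100,0,0,0]]]}}

```text
time: 32.82
tool_pos: [0.5076, -0.2208, 0.1952]
ee_rot: [3.141, 0.0, 3.091]
wrist_force: [0.3, 1.0, -1.5]
width: 0.0491
```

Request:
{"name": "step_arm", "arguments": {"plan": [[[-1,0,-35,0,0],[-1,0,-70,0,0],[-1,0,-105,0,0],[-1,0,-125,0,0],[-1,0,-138,0,0],[-1,0,-146,0,0],[-1,0,-149,0,0],[-1,0,-149,0,0]]]}}

```text
time: 33.48
tool_pos: [0.5071, -0.2199, 0.0465]
ee_rot: [3.141, -0.0, 3.093]
wrist_force: [-0.3, -1.1, -1.5]
width: 0.0498
```

Request:
{"name": "step_arm", "arguments": {"plan": [[[0,0,-1,0,0],[0,0,-2,0,0],[0,0,-2,0,0]]]}}

```text
time: 33.73
tool_pos: [0.5078, -0.221, 0.0459]
ee_rot: [-3.141, 0.003, 3.091]
wrist_force: [0.0, 1.6, 3.4]
width: 0.0496
```

Request:
{"name": "step_arm", "arguments": {"plan": [[[0,0,0,0,60],[0,0,0,0,63],[0,0,0,0,63],[0,0,3,0,63],[0,0,30,0,63],[0,0,70,0,63],[0,0,110,0,63],[0,0,140,0,63]]]}}

```text
time: 34.4
tool_pos: [0.5069, -0.2217, 0.1878]
ee_rot: [-3.14, 0.003, 3.091]
wrist_force: [0.0, -0.7, 0.2]
width: 0.0589
```

Run:
```python
from h import *
meas('top');o=robot.get_obs();print(o['tool_pos'],o['ee_rot'],o['width'])
```

```text
top (324, 252, 26, 27) 513 [ 0.5498 -0.0465]
top (276, 198, 26, 31) 564 [0.6725 0.0413]
[ 0.50958106 -0.22319978  0.19479997] [-3.13473618  0.01334881  3.09061518] 0.058947422199010564
```

Request:
{"name": "step_arm", "arguments": {"plan": [[[15,30,10,0,75],[35,65,12,0,75],[55,100,12,0,75],[75,135,12,0,75],[95,170,12,0,75],[115,205,12,0,75],[135,235,12,0,75],[155,255,12,0,75]]]}}

```text
time: 35.12
tool_pos: [0.662, 0.0372, 0.196]
ee_rot: [3.141, -0.0, 3.093]
wrist_force: [0.4, -0.3, -0.6]
width: 0.0708
```

Request:
{"name": "step_arm", "arguments": {"plan": [[[11,7,0,0,75],[11,7,0,0,75],[11,7,0,0,75],[11,7,0,0,75]]]}}

```text
time: 35.45
tool_pos: [0.6719, 0.04, 0.196]
ee_rot: [-3.141, -0.001, 3.09]
wrist_force: [-1.0, 0.2, -0.4]
width: 0.0705
```

Run:
```python
from h import *
meas('scene',(330,240,385,300));o=robot.get_obs();print(o['tool_pos'],o['ee_rot'],o['width'])
```

```text
scene (338, 262, 29, 38) 707 [0.667  0.0459]
[0.67183171 0.03969261 0.19635605] [-3.14125326e+00 -4.05002215e-04  3.08948292e+00] 0.07061829719074295
```

Request:
{"name": "step_arm", "arguments": {"plan": [[[1,2,-30,0,75],[1,2,-65,0,75],[1,2,-100,0,75],[1,2,-135,0,75],[1,2,-155,0,75],[1,2,-161,0,75],[1,2,-161,0,75]]]}}

```text
time: 36.08
tool_pos: [0.6714, 0.0417, 0.0332]
ee_rot: [-3.141, -0.005, 3.089]
wrist_force: [0.3, 0.6, 0.6]
width: 0.0708
```

Request:
{"name": "step_arm", "arguments": {"plan": [[[0,0,0,0,0],[0,0,0,0,0],[0,0,0,0,0],[0,0,0,0,0],[0,0,0,0,0],[0,0,0,0,0]]]}}

```text
time: 36.58
tool_pos: [0.675, 0.0426, 0.0381]
ee_rot: [-3.141, 0.005, 3.091]
wrist_force: [0.2, -0.9, 5.0]
width: 0.0494
```

Request:
{"name": "step_arm", "arguments": {"plan": [[[0,0,0,0,0],[0,0,20,0,0],[0,0,55,0,0],[0,0,90,0,0],[0,0,125,0,0],[-15,-10,150,0,0],[-40,-35,160,0,0],[-70,-70,160,0,0]]]}}

```text
time: 37.25
tool_pos: [0.6079, -0.0228, 0.1996]
ee_rot: [3.141, 0.008, 3.095]
wrist_force: [0.6, -0.3, -0.4]
width: 0.0495
```

Request:
{"name": "step_arm", "arguments": {"plan": [[[-25,-28,0,0,0],[-50,-56,0,0,0],[-75,-84,0,0,0],[-100,-112,0,0,0],[-125,-140,0,0,0],[-148,-168,0,0,0],[-166,-190,0,0,0],[-166,-190,0,0,0]]]}}

```text
time: 37.92
tool_pos: [0.4373, -0.2171, 0.1953]
ee_rot: [-3.139, -0.002, 3.085]
wrist_force: [-0.2, -0.6, -0.9]
width: 0.0492
```

Request:
{"name": "step_arm", "arguments": {"plan": [[[0,0,0,0,0],[0,0,0,0,0],[0,0,0,0,0]]]}}

```text
time: 38.17
tool_pos: [0.441, -0.2129, 0.1952]
ee_rot: [3.141, 0.0, 3.092]
wrist_force: [-1.4, 0.6, -2.3]
width: 0.0495
```

Request:
{"name": "step_arm", "arguments": {"plan": [[[-4,-4,-35,0,0],[-4,-4,-70,0,0],[-4,-4,-105,0,0],[-4,-4,-125,0,0],[-4,-4,-138,0,0],[-4,-4,-146,0,0],[-4,-4,-149,0,0],[-4,-4,-149,0,0]]]}}

```text
time: 38.83
tool_pos: [0.437, -0.2168, 0.0465]
ee_rot: [3.141, -0.0, 3.093]
wrist_force: [1.0, 0.1, -1.2]
width: 0.0495
```

Request:
{"name": "step_arm", "arguments": {"plan": [[[0,0,-1,0,0],[0,0,-2,0,0],[0,0,-2,0,0]]]}}

```text
time: 39.08
tool_pos: [0.4376, -0.2179, 0.0459]
ee_rot: [-3.141, 0.003, 3.091]
wrist_force: [-0.6, 1.8, 4.1]
width: 0.0494
```

Request:
{"name": "step_arm", "arguments": {"plan": [[[0,0,0,0,60],[0,0,0,0,63],[0,0,0,0,63],[0,0,3,0,63],[0,0,30,0,63],[0,0,70,0,63],[0,0,110,0,63],[0,0,150,0,63]]]}}

```text
time: 39.75
tool_pos: [0.4357, -0.2176, 0.1956]
ee_rot: [3.141, -0.001, 3.091]
wrist_force: [0.5, -0.7, 0.4]
width: 0.059
```

Request:
{"name": "step_arm", "arguments": {"plan": [[[-20,-20,15,0,63],[-45,-50,15,0,63],[-70,-85,15,0,63],[-100,-120,15,0,63],[-130,-155,15,0,63],[-150,-190,15,0,63],[-170,-220,15,0,63],[-170,-220,15,0,63]]]}}

```text
time: 40.42
tool_pos: [0.2846, -0.4302, 0.2083]
ee_rot: [-3.131, -0.016, 3.051]
wrist_force: [-0.5, 0.1, -1.6]
width: 0.0597
```

Request:
{"name": "step_arm", "arguments": {"plan": [[[0,0,0,0,63],[0,0,0,0,63],[0,0,0,0,63]]]}}

```text
time: 40.67
tool_pos: [0.2875, -0.4257, 0.2089]
ee_rot: [-3.132, -0.015, 3.059]
wrist_force: [-0.1, -0.1, -0.2]
width: 0.0592
```

Run:
```python
from h import *
t=snap('top');c=snap('scene')
a=cv2.resize(t['frame'],(800,600))[130:450,100:700]
b=cv2.resize(c['frame'][140:320,80:520],(600,245))
cv2.imwrite('pics/fin.png',np.vstack([a,b])[:,:,::-1])
# expected tin tops in the crate, and lid numbers
P=[slot(x/1000,y/1000).tolist()+[.07] for x,y in[(-95,-43),(-95,43),(-25,-43),(-25,43),(45,-43)]]
print((proj(t,P)*1.25-[100,130]).round(0).tolist())
g=cv2.cvtColor(t['frame'],cv2.COLOR_RGB2HSV)
m=((g[...,1]>85)&(g[...,2]>60)).astype(np.uint8)
for u in np.array([[.5135,.264,.072+.01]]):
    print('lid centre px',proj(t,[u])*1.25-[100,130])
    R=lambda a,b:[u[0]+np.cos(-.049)*a-np.sin(-.049)*b,u[1]+np.sin(-.049)*a+np.cos(-.049)*b,.082]
    print('lid corners if level',(proj(t,[R(.115,.085),R(.115,-.085),R(-.115,-.085),R(-.115,.085)])*1.25-[100,130]).round(0).tolist(),(((proj(c,[R(.115,.085),R(.115,-.085),R(-.115,-.085),R(-.115,.085)])-[80,140])*600/440)+[0,320]).round(0).tolist())
```

```text
[[492.0, 251.0], [439.0, 256.0], [487.0, 208.0], [434.0, 212.0], [481.0, 165.0]]
lid centre px [[128.1453434  240.97325357]]
lid corners if level [[77.0, 173.0], [180.0, 166.0], [184.0, 313.0], [75.0, 318.0]] [[585.0, 452.0], [464.0, 456.0], [435.0, 349.0], [540.0, 347.0]]
```

View pics/fin.png

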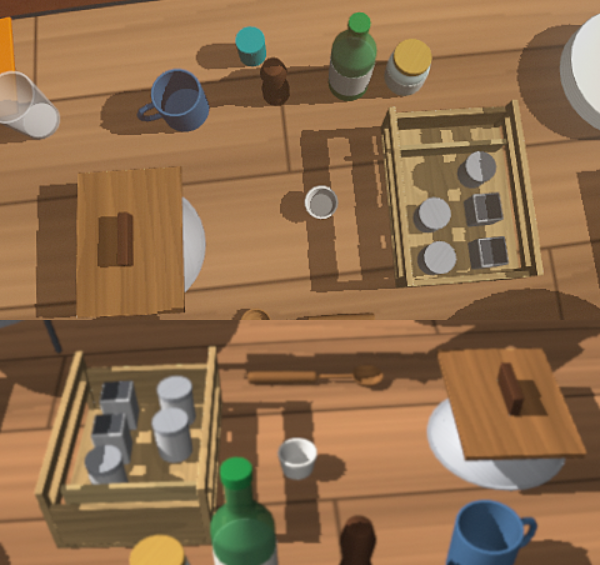

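The final view shows all 5 tins upright in their slots. The lid's corners lie within about 3 px of the level prediction in both cameras, and nothing else has moved.

```bash
python3 -c "
from h import *
print(robot.get_obs()['qvel'].round(3));print(robot.close_job())"
```

```text
[-0.001 -0.    -0.002 -0.002  0.     0.001]
the job is handed in; nothing more can be done
None
```

The job is handed in after about 41 s of the 210 s allowed; no verdict was reported.

**Lid:** I gripped the handle and turned the lid square. The grip kept it sloping at about 0.25 rad, so I levelled it by lowering its near edge onto the 80 mm end wall, with the lid still in the crate. It then sat square and level at about x −7 mm, y −1 mm, z 80 mm in the crate's frame for roughly 0.4 s. I lifted it straight out and set it on the bowl. In the last views its corners lie within about 3 px of where a level, centred lid would show in both cameras.

**Tins:** All five were present (three round, two square). One was knocked a few centimetres early on, so I measured it again before picking it up. All five now stand upright in their slots in the large compartment. I left the turquoise look-alike, the ramekin and the other things alone, and they look unmoved.

**Off-plan points:**
- The first tin met the crate floor at about 31 N on the wrist sensor, from overshoot; later ones were lowered more slowly.
- The lid touched the bowl about 5 mm lower than I expected from the tool height.
- Two early position readings of the handle differed by about 6 mm because the arm was still settling; I used the later reading taken from close above the lid.

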